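# Padlock the hallway key box

### The arm

A 7-joint arm with a two-finger parallel gripper is mounted at the origin on the work surface. World frame = base frame: x ahead of the robot, y to its left, z up, the work surface at z = 0. Lengths are in m, angles in degrees, forces in N, time in s.
With the tool pointing down it reaches from about 0.35 to 0.9 m from the base axis. Payload 19.9 kg.
Tool frame: the origin (TCP) lies midway between the tips of the shut fingers; the grasp point (between the pads) lies 19 mm behind it; x points along the fingers, y is the direction in which the jaws open and shut, and the axes are right-handed (so a half turn about x gives the same grasp; the last joint's range is limited). The gripper opens to 94 mm and grips with 3 to 60 N. Pads are 16 mm wide; open, the fingers measure 119 mm over their backs; the gripper's body (75 mm by 177 mm) begins 78 mm behind the grasp point.
Start: joints at [72.279, 23.915, -0.59, 92.452, 0.269, 63.638, -3.037], TCP at [0.165, -0.603, 0.205] pointing down, gripper open.
Joint ranges: [-161.28, 161.28], [-22.2, 115.67], [-73.04, 71.86], [3.21, 147.25], [-68.34, 248.33], [10.77, 114.83], [-161.83, 161.83]. Speed limits (degrees/s): [108.29, 108.29, 136.94, 136.94, 172.46, 172.46, 172.46].

### API

Orientations are given as [roll, pitch, yaw] about the fixed x, y, z axes, in that order (R = Rz(yaw) Ry(pitch) Rx(roll)).
In Python, from bench import ctrl gives the robot as it stands.
- The arm moves only by the shell command python3 -m jog 'ROWS' [OPENING] [FORCE]. ROWS is JSON, one flat list of numbers, 6 for each row, row after row: the shift along the tool's x, y, z normalised to -1 to 1, where 1 is 15 cm, then the turn, a rotation vector about the tool's x, y, z normalised to -1 to 1, where 1 is 90 degrees. A call has 1 to 8 rows; each row is the pose to reach, as a shift and turn from the pose commanded when the call began, along the tool's axes at that moment; what a row does not reach only later rows make up. A row lasts 1/10 s, in which the tool goes at most 50 mm and 8.59 degrees, less where a joint would pass 70% of its speed; a pose out of reach is approached as far as the arm can. A call with a number of a shift or a turn outside -1 to 1 is refused whole. A call with a gripper value outside its range is refused whole. OPENING is the gripper's target within -1 to 1 (shut at 1, half-way at 0, fully open at -1), set as the call begins (- or left out, the last holds). The fingers move at their own pace and stop on an object; FORCE is the grip in N (left out, the last holds). Time passes only in rows, so rows that repeat a pose let the fingers close. It gives the time, the measured TCP pose, the force and the opening at its end, in the units of the state.
- ctrl.get_state(): the state, without advancing time (a new reading comes with each control period).
- ctrl.capture(name): name is "side" or "top"; returns (picture, depth): 400x640x3 uint8, red, green, blue; 400x640 float32, m along the optical axis (not along the pixel's ray), 0 where there is no reading.
- ctrl.get_calibration(name): a dict with "mtx" (3x3 intrinsics, pixels), "dist" ([k1, k2, p1, p2, k3] as OpenCV has them; the pictures are not rectified), "camera_from_world" (4x4, takes a point from world to camera coordinates). Camera axes: x right, y down, z forward; pixel columns grow to the right and rows downward; lengths in m; the calibration is good to about 2 mm. A picture is of the moment at which its call begins. get_calibration takes no time and is no camera call.
- ctrl.job_done(): hands the job in, once; it reports no verdict.
Trained networks look in the newest picture that a camera, given by its name, has taken for a name from the list of things; names that differ only in an ending like _2 or _b are one class to them, and where a whole thing is asked for, a point or a joint stands for the part that bears it (a point fixed in the world has none). Each returns a list of dicts, best first, with "score" (0 to 1); they miss things now and then, are a little off and sometimes report something else, mostly with a low value. They report only what shows in the picture. A call takes as long as a camera call.
- ctrl.spot_in(camera, label): "at" ([x, y, z] in m, in world coordinates, good to about 4 mm: the middle of the surface that is visible of it).
The state is a dict: "time_s": time; "joints": joint angles; "joint_vel": joint speeds; "joint_torque": joint torques, N m; "eef_pos": TCP position; "ee_rot": TCP orientation; "contact_force": force on the tool from outside, world axes, zero at the start; "torque": the same for the moment, N m; "finger_gap": finger opening in m.
Only numpy, scipy, OpenCV 4.12 (cv2) and the standard library are available. Lean on these libraries where they do the work, as an engineer would, in place of code of your own. Each camera call takes 0.05 s, during which the arm holds its last target. There are 200 camera calls.

### The job

Lock the key box on the console: fold its hinged strap down flat over the padlock, swing the open shackle round until its short leg stands over the strap's eye, and press the shackle down through it until the hidden pawl clicks and it stays down when you let go. How deep the click comes differs from lock to lock, so press slowly and feel for it, never leaning on the shackle with more than about 16 N. Leave the jar, brush, glass charm and trays as they are.

Things in the scene. Friction and masses are not known exactly. Their poses are not given: they have to be found in the camera images.
- keybox: fixed grey steel key box, a steel padlock built on to its front. Origin: on the console under the padlock's centre; x from padlock to box (front faces -x), y along the front, z up. Padlock: x -17 to 17, y -35 to 35 mm, top at z = 62 mm. Box: x 17 to 163, y -103 to 103 mm, lid top at z = 62 mm
- hole (a point): mouth of the 12 mm wide hole for the short leg in the padlock's top: x = 0, y = +18 mm, z = 62 mm in the keybox frame
- long_leg (a point): where the shackle's long leg enters the padlock's top: x = 0, y = -18 mm, z = 62 mm in the keybox frame; the shackle turns and slides on the upright line through it
- strap (a joint): angle (rad) of the hinged dark steel strap, 42 x 24 x 3 mm, with a 14 mm eye. Hinge line along the box's y at x = 22, z = 63.5 mm, strap centred on y = 18 mm. 0: folded flat to -x over the padlock, top face at 63.5 mm, eye over the hole; 1.57: upright; more: leaning back over the lid. It stays where it is left; about 1 N at its end moves it
- strap_end (a point): middle of the strap's free end, 42 mm from the hinge
- shackle (a joint): angle (rad) of the shackle about its upright long leg: 0 = short leg over the hole, positive = counter-clockwise from above (at 1.57 the bow points to the box's -x). Range -0.5 to 1.7, no stop at 0; stays where left. The short leg goes in only within about 0.1 of 0; elsewhere it meets metal after about 6 mm of travel and goes no further
- crown (a point): middle of the shackle's crown, on the bar's centre line, 116 mm above the console while up. The shackle is an upside-down U of 8 mm round steel bar, legs 36 mm apart, crown straight and level over its middle 12 mm; so this point is 18 mm beside the long leg. x is across the U's plane, y from long leg to short leg, z up
- short_leg (a point): lower tip of the short leg (8 mm thick, rounded end); 71 mm above the console while the shackle is up
- stem (a joint): how far (m) the shackle is pressed down: 0 = fully up. A spring pushes it up with 3 to 7 N. The pawl adds resistance (7 to 10 N in all) and snaps in at a depth between 12 and 31 mm, different every time and hidden; then the shackle stays down, rising 1 to 3 mm when let go
- buffer (a joint): rubber buffer hidden under the long leg, met just after the click: how far it is squashed, in m; 0 = untouched, 10 N per mm on top of the spring. It is spoilt beyond 1.3 mm (about 18 N on the shackle)
- jar_center (a point): bystander: lidded ceramic jar, 68 mm wide, 92 mm high; point at half its height
- brush_center (a point): bystander: shoe brush with a stainless back, 150 x 42 x 38 mm, lying bristles down; its middle
- charm_center (a point): bystander: flat round glass evil-eye charm, 48 mm across, 8 mm thick, lying on the box's lid; its middle
- tiers: bystander: three stacked grey ceramic trays on posts, 260 x 170 mm, 208 mm high, fixed; origin at the centre of the foot

How it is judged:
By the outcome, as a careful person would: the job done as asked, in the order asked, and still so for the second after the job is handed in, with the robot touching nothing.
It also fails if it takes over 56 s, if anything falls off the work surface, if the arm or the gripper's body presses on something with over 40 N, if the wrist force passes 120 N, or if a joint passes its speed limit or range.

## Working session

There is one attempt and no reset: what is moved stays moved. The work goes in short steps, Python scripts to look and compute and a shell command to move; the robot and the scene stay as the last step left them, time stands still between calls to the robot, and variables do not carry over. Pictures are saved under pics/ and viewed, about 8 in all and at most 12, crops included, and the job is handed in when it is done.

```bash
mkdir -p pics; ls; python3 - <<'E'
from bench import ctrl
import cv2
s=ctrl.get_state()
print({k:s[k] for k in('time_s','eef_pos','ee_rot','contact_force','finger_gap')})
for c in('side','top'):
    p,d=ctrl.capture(c); cv2.imwrite(f'pics/{c}0.png',p[:,:,::-1])
    cal=ctrl.get_calibration(c); print(c,cal['mtx'],cal['dist'],cal['camera_from_world'])
    for n in('keybox','hole','long_leg','strap','strap_end','shackle','crown','short_leg','jar_center','brush_center','charm_center','tiers'):
        print(c,n,[( [round(float(v),3) for v in r['at']],round(r['score'],2)) for r in ctrl.spot_in(c,n)[:2]])
E
```

```text
pics
{'time_s': 0.0, 'eef_pos': array([ 0.16527716, -0.60238273,  0.20485565]), 'ee_rot': array([-85.8371782 ,  89.9331722 , 109.50869081]), 'contact_force': array([-0.75419568, -0.39565629,  0.33237   ]), 'finger_gap': 0.09384215935922265}
side [[478.11519496   0.         317.19346157]
 [  0.         478.11519496 193.9515798 ]
 [  0.           0.           1.        ]] [-0.05665316  0.          0.          0.          0.        ] [[ 0.97075803 -0.2396541  -0.01395553 -0.55098385]
 [-0.17834342 -0.68105377 -0.71018265  0.28225036]
 [ 0.16069372  0.69190439 -0.70387914  1.07270263]
 [ 0.          0.          0.          1.        ]]
side keybox [([0.662, -0.138, 0.058], 0.68)]
side hole [([0.659, -0.141, 0.063], 0.61)]
side long_leg [([0.661, -0.14, 0.059], 0.78)]
side strap []
side strap_end []
side shackle [([0.57, -0.102, 0.113], 0.63)]
side crown [([0.565, -0.103, 0.11], 0.43), ([0.684, 0.033, 0.069], 0.31)]
side short_leg []
side jar_center [([0.687, 0.035, 0.069], 0.76)]
side brush_center [([0.588, -0.3, 0.038], 0.68)]
side charm_center [([0.673, -0.188, 0.073], 0.64), ([0.657, 
[... 391 characters left out ...]
[ 0.17951694  0.00464795 -0.9837439   0.96364372]
 [ 0.          0.          0.          1.        ]]
top keybox [([0.662, -0.117, 0.063], 0.81)]
top hole [([0.66, -0.116, 0.062], 0.57)]
top long_leg [([0.66, -0.116, 0.066], 0.71)]
top strap [([0.624, -0.091, 0.081], 0.6)]
top strap_end [([0.626, -0.092, 0.08], 0.4), ([0.663, -0.117, 0.065], 0.24)]
top shackle [([0.571, -0.097, 0.116], 0.57)]
top crown [([0.565, -0.101, 0.117], 0.44)]
top short_leg [([0.514, 0.544, 0.186], 0.72), ([0.57, -0.1, 0.12], 0.45)]
top jar_center [([0.681, 0.053, 0.07], 0.95)]
top brush_center [([0.587, -0.286, 0.037], 0.58)]
top charm_center [([0.676, -0.183, 0.069], 0.71)]
top tiers [([0.514, 0.543, 0.183], 0.62)]
```

```bash
python3 - <<'E'
import cv2
a=cv2.imread('pics/top0.png');cv2.imwrite('pics/t0c.png',cv2.resize(a[60:260,270:510],None,fx=3.3,fy=3,interpolation=cv2.INTER_CUBIC)[:600,:800])
a=cv2.imread('pics/side0.png');cv2.imwrite('pics/s0c.png',cv2.resize(a[110:310,240:500],None,fx=3,fy=3,interpolation=cv2.INTER_CUBIC)[:600,:800])
E
```

```text
(no output)
```

View pics/t0c.png

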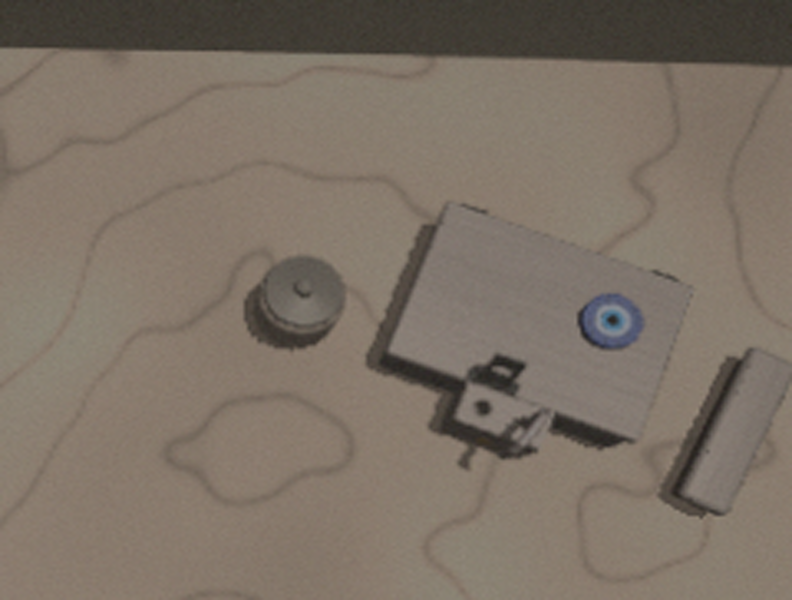

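View pics/s0c.png

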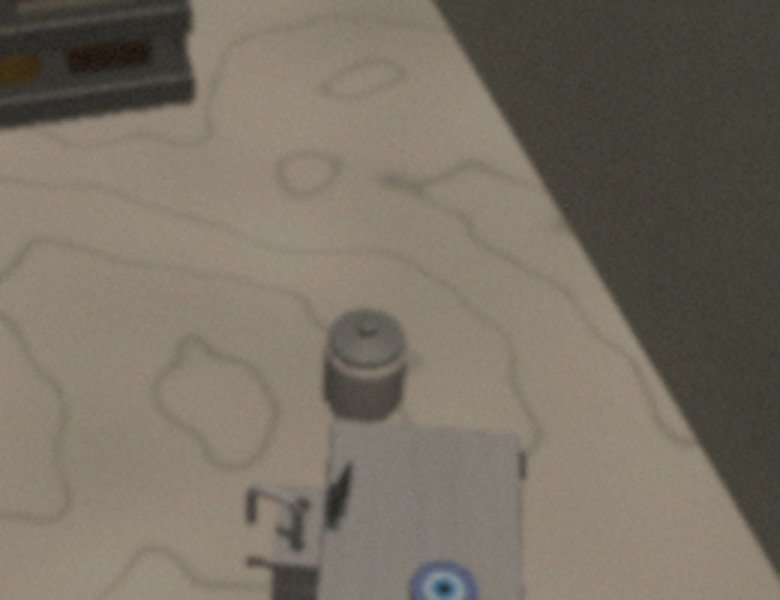

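The top crop shows the box turned about 20°, with the lid corners at crop pixels (450,203), (692,287), (637,440) and (385,355). The hole is at (483,407), the strap stands up near (503,370), and the shackle is swung out near (530,430). The side crop agrees. Next I'll fit the pose from the lid corners and the depth.

```bash
cat > h.py <<'E'
import numpy as np, cv2
from bench import ctrl
def cloud(c):
    p,d=ctrl.capture(c); k=ctrl.get_calibration(c)
    v,u=np.mgrid[:400,:640]; uv=np.stack([u,v],-1).reshape(-1,1,2).astype(float)
    n=cv2.undistortPoints(uv,k['mtx'],k['dist']).reshape(400,640,2)
    P=np.concatenate([n*d[...,None],d[...,None]],-1)
    T=np.linalg.inv(k['camera_from_world']); W=P@T[:3,:3].T+T[:3,3]; W[d==0]=np.nan
    return p,W
def ray(c,uv,z):
    k=ctrl.get_calibration(c);T=np.linalg.inv(k['camera_from_world'])
    n=cv2.undistortPoints(np.array(uv,float).reshape(-1,1,2),k['mtx'],k['dist']).reshape(-1,2)
    D=np.c_[n,np.ones(len(n))]@T[:3,:3].T; return T[:3,3]+D*((z-T[2,3])/D[:,2])[:,None]
E
python3 - <<'E'
from h import *
from scipy.optimize import least_squares
B=np.array([[163,103],[163,-103],[17,-103],[17,103],[0,18]])/1e3
cr=np.array([[450,203],[692,287],[637,440],[385,355],[483,407]]); uv=np.c_[270+cr[:,0]/3.3,60+cr[:,1]/3]
W=ray('top',uv,.062)[:,:2]
R=lambda a:np.array([[np.cos(a),-np.sin(a)],[np.sin(a),np.cos(a)]])
f=lambda q:((B@R(q[0]).T+q[1:])-W).ravel()
q=least_squares(f,[-.35,.58,-.1]).x; print('img',np.degrees(q[0]),q[1:],(f(q)*1e3).round(1))
p,C=cloud('top')
m=np.abs(C[...,2]-.062)<.012; m[:60]=0; m&=(C[...,0]>.5)&(C[...,0]<.85)&(C[...,1]>-.26)&(C[...,1]<.02)
mm=cv2.morphologyEx(m.astype(np.uint8),cv2.MORPH_OPEN,np.ones((25,25),np.uint8))
X=C[(mm>0)&m][:,:2].astype(np.float32); r=cv2.minAreaRect(X); print(r, np.nanmedian(C[(mm>0)&m][:,2]))
np.save('q.npy',q)
o=q[1:]
for c in('top','side'):
    p,C=cloud(c); L=C.copy(); L[...,:2]=(C[...,:2]-o)@R(q[0])
    L*=1e3
    s=(L[...,2]>70)&(L[...,2]<135)&(abs(L[...,1])<75)&(L[...,0]>-80)&(L[...,0]<75)
    v,u=np.where(s)
    print(c,s.sum()); 
    for i in range(0,len(v),max(1,len(v)//60)): print(u[i],v[i],L[v[i],u[i]].round(),end='; ')
    print()
E
```

```text
img -20.44937814239024 [ 0.591786   -0.10086092] [ 2.4  2.6  1.  -2.5 -2.5 -1.4  0.9  0.5 -1.8  0.9]
((0.705517053604126, -0.10432501882314682), (0.11052177846431732, 0.11338986456394196), 0.7599340677261353) 0.06140902218903854
top 165
420 177 [ 38.  31. 101.]; 420 178 [ 36.  30. 102.]; 422 178 [ 37.  26. 103.]; 418 179 [35. 33. 92.]; 420 179 [35. 29. 96.]; 422 179 [ 35.  25. 104.]; 424 179 [ 36.  21. 105.]; 426 179 [ 39.  16. 101.]; 419 180 [32. 30. 95.]; 421 180 [34. 26. 97.]; 423 180 [ 34.  22. 101.]; 425 180 [ 35.  18. 104.]; 427 180 [ 36.  14. 107.]; 417 181 [31. 33. 87.]; 419 181 [31. 29. 92.]; 421 181 [32. 25. 95.]; 423 181 [34. 20. 94.]; 425 181 [34. 16. 99.]; 427 181 [ 35.  12. 103.]; 416 182 [31. 32. 76.]; 418 182 [29. 29. 86.]; 424 182 [33. 17. 93.]; 426 182 [ 33.  13. 100.]; 428 182 [ 34.   9. 101.]; 417 183 [28. 30. 81.]; 424 183 [31. 16. 91.]; 426 183 [33. 11. 91.]; 415 184 [25. 33. 74.]; 417 184 [27. 28. 74.]; 419 184 [27. 25. 82.]; 424 184 [31. 13. 83.]; 426 184 [31. 10. 88.]; 418 185 [26. 25. 73.]; 420 185 [27. 21. 76.]; 422 185 [29. 16. 76.]; 424 185 [29. 12. 81.];
[... 2367 characters left out ...]
  94.]; 325 278 [-29.  -6.  93.]; 338 278 [ -0. -20. 116.]; 351 278 [27. 12. 75.]; 322 279 [-35.  -8.  91.]; 325 279 [-29.  -6.  89.]; 339 279 [  2. -19. 112.]; 351 279 [27. 10. 75.]; 323 280 [-33.  -8.  87.]; 338 280 [ -0. -18. 107.]; 341 280 [  6. -19. 110.]; 322 281 [-35.  -8.  83.]; 325 281 [-29.  -7.  83.]; 340 281 [  4. -20. 107.]; 351 281 [27.  8. 70.]; 324 282 [-31. -12.  86.]; 339 282 [  2. -20. 103.]; 322 283 [-35. -10.  79.]; 325 283 [-29.  -9.  79.]; 340 283 [  4. -17.  95.]; 324 284 [-31.  -7.  72.]; 340 284 [  5. -20.  95.]; 339 285 [  2. -19.  90.]; 339 286 [  3. -20.  88.]; 339 287 [  3. -18.  81.]; 339 288 [  3. -21.  82.]; 339 289 [  3. -20.  77.]; 339 290 [  3. -21.  74.];
```

```bash
cat >> h.py <<'E'
from scipy.spatial.transform import Rotation as Ro
Q=np.load('q.npy'); YAW=np.degrees(Q[0]); BX=np.r_[np.cos(Q[0]),np.sin(Q[0]),0]; BY=np.r_[-BX[1],BX[0],0]
def w(x,y,z): return np.r_[Q[1:],0]+(BX*x+BY*y+np.r_[0,0,z])/1e3
def plan(x,y,z,a=0):
    "box-frame TCP target mm; tool y = box x turned by a deg"
    s=ctrl.get_state(); R=Ro.from_euler('xyz',s['ee_rot'],degrees=True)
    ty=Ro.from_euler('z',a,degrees=True).apply(BX); tx=np.r_[0,0,-1.]
    G=Ro.from_matrix(np.c_[tx,ty,np.cross(tx,ty)])
    sh=R.inv().apply(w(x,y,z)-s['eef_pos'])/.15; rv=(R.inv()*G).as_rotvec()/(np.pi/2)
    L=s['eef_pos']-np.r_[Q[1:],0]; print('box TCP',(np.r_[L@BX,L@BY,L[2]]*1e3).round(1),'shift',sh.round(3),'turn',rv.round(3),'t',s['time_s'])
E
python3 -c "
from h import *
plan(75,18,150)"
```

```text
box TCP [-224.2 -619.2  205.4] shift [ 0.369 -2.279 -4.102] turn [-0.602  0.     0.   ] t 1.45
```

```bash
python3 -m jog '[0,-0.1,-0.2,-0.09,0,0, 0,-0.2,-0.4,-0.18,0,0, 0,-0.3,-0.6,-0.27,0,0, 0,-0.4,-0.75,-0.36,0,0, 0,-0.5,-0.9,-0.44,0,0, 0,-0.55,-1,-0.52,0,0, 0,-0.55,-1,-0.602,0,0, 0,-0.55,-1,-0.602,0,0]' 1 20; python3 -c "
from h import *
plan(75,18,150)"
```

```text
time_s: 2.25
eef_pos: [0.2884, -0.4833, 0.2055]
ee_rot: [74.2, 90.0, -36.1]
contact_force: [-0.2, -0.8, -0.9]
finger_gap: 0.0334
box TCP [-150.6 -464.3  205.5] shift [ 0.37   1.513 -3.211] turn [ 0.002  0.    -0.   ] t 2.25
```

```bash
python3 -m jog '[0,0.15,-0.3,0,0,0, 0,0.3,-0.6,0,0,0, 0,0.45,-0.9,0,0,0, 0,0.5,-1,0,0,0]'; python3 -m jog '[0,0.15,-0.3,0,0,0, 0,0.3,-0.6,0,0,0, 0,0.45,-0.9,0,0,0, 0,0.5,-1,0,0,0]';python3 -m jog '[0,0.15,-0.3,0,0,0, 0.1,0.3,-0.6,0,0,0, 0.2,0.45,-0.9,0,0,0, 0.2,0.5,-1,0,0,0, 0.2,0.5,-1,0,0,0]'; python3 -c "
from h import *
plan(62,18,83)"
```

```text
time_s: 2.65
eef_pos: [0.4141, -0.3657, 0.2057]
ee_rot: [142.0, 89.9, 31.5]
contact_force: [-0.6, -0.4, 0.3]
finger_gap: 0.0021
time_s: 3.05
eef_pos: [0.5366, -0.2509, 0.2054]
ee_rot: [164.3, 89.9, 53.8]
contact_force: [-0.6, -0.3, 0.3]
finger_gap: -0.0
time_s: 3.55
eef_pos: [0.6578, -0.1373, 0.1742]
ee_rot: [-132.4, 89.9, 117.1]
contact_force: [-0.9, 0.5, -0.4]
finger_gap: 0.0004
box TCP [ 74.6 -11.1 174.2] shift [ 0.608 -0.083 -0.193] turn [-0.001 -0.001  0.001] t 3.55
```

```bash
python3 -m jog '[0.1,-0.04,-0.19,0,0,0, 0.3,-0.08,-0.19,0,0,0, 0.5,-0.08,-0.19,0,0,0, 0.6,-0.08,-0.19,0,0,0, 0.6,-0.08,-0.19,0,0,0]'; python3 -m jog '[0,-0.05,0,0,0,0, 0,-0.1,0,0,0,0, 0,-0.15,0,0,0,0, 0,-0.2,0,0,0,0, 0,-0.25,0,0,0,0, 0,-0.31,0,0,0,0, 0,-0.37,0,0,0,0, 0,-0.37,0,0,0,0]'; python3 -c "
from h import *
plan(2,18,68)"
```

```text
time_s: 4.05
eef_pos: [0.6539, -0.1107, 0.0837]
ee_rot: [-71.0, 89.8, 178.4]
contact_force: [0.9, 0.2, 0.1]
finger_gap: 0.0008
time_s: 4.85
eef_pos: [0.602, -0.0898, 0.0855]
ee_rot: [-72.9, 90.0, 176.6]
contact_force: [0.2, -0.2, -0.1]
finger_gap: 0.0002
box TCP [ 5.7 14.  85.5] shift [ 0.117 -0.025 -0.027] turn [0. 0. 0.] t 4.85
```

```bash
python3 -m jog '[0.03,-0.02,-0.02,0,0,0, 0.06,-0.03,-0.03,0,0,0, 0.09,-0.03,-0.03,0,0,0, 0.12,-0.03,-0.03,0,0,0, 0.13,-0.03,-0.03,0,0,0, 0.14,-0.03,-0.03,0,0,0]'; python3 -c "
from h import *
plan(2,18,64)"
```

```text
time_s: 5.45
eef_pos: [0.6005, -0.0844, 0.0646]
ee_rot: [-86.1, 90.0, 163.4]
contact_force: [-7.6, 1.7, 20.0]
finger_gap: 0.0007
box TCP [ 2.4 18.4 64.6] shift [ 0.004 -0.003  0.003] turn [-0.  0.  0.] t 5.45
```

```bash
python3 -m jog '[-0.2,0,0,0,0,0, -0.45,0,0,0,0,0, -0.55,0,0.1,0,0,0, -0.55,-0.1,0.3,0,0,0, -0.55,-0.18,0.45,0,0,0, -0.55,-0.18,0.7,0,0,0, -0.55,-0.18,0.7,0,0,0]'; python3 - <<'E'
from h import *
plan(-24,-42,95)
for c in('top','side'):
    p,C=cloud(c); L=(C-np.r_[Q[1:],0])@np.c_[BX,BY,[0,0,1]]*1e3
    s=(L[...,2]>105)&(L[...,2]<127)&(abs(L[...,1])<30)&(L[...,0]>-50)&(L[...,0]<60)
    print(c,L[s].round().tolist()[:40])
    cv2.imwrite(f'pics/{c}1.png',p[:,:,::-1])
a=cv2.imread('pics/top1.png')[160:240,380:480];b=cv2.imread('pics/side1.png')[240:320,300:400]
cv2.imwrite('pics/c1.png',cv2.resize(np.hstack([a,b]),(800,320),interpolation=cv2.INTER_CUBIC))
E
```

```text
time_s: 6.15
eef_pos: [0.5366, -0.1783, 0.1469]
ee_rot: [-2.3, 89.9, -113.1]
contact_force: [-0.0, -0.0, -1.0]
finger_gap: 0.0003
box TCP [-24.6 -91.9 146.9] shift [ 0.345  0.002 -0.333] turn [-0.004  0.001  0.   ] t 6.15
top [[4.0, -12.0, 107.0], [4.0, -14.0, 108.0], [5.0, -16.0, 109.0], [-1.0, -11.0, 116.0], [-0.0, -13.0, 117.0], [1.0, -16.0, 115.0], [-4.0, -10.0, 116.0], [-3.0, -12.0, 115.0], [-2.0, -14.0, 117.0], [-1.0, -16.0, 116.0], [-7.0, -10.0, 118.0], [-6.0, -12.0, 119.0], [-6.0, -14.0, 120.0], [-4.0, -16.0, 119.0], [-10.0, -8.0, 118.0], [-10.0, -10.0, 120.0], [-9.0, -12.0, 120.0], [-8.0, -15.0, 120.0], [-13.0, -7.0, 118.0], [-12.0, -9.0, 118.0], [-11.0, -11.0, 118.0], [-11.0, -13.0, 120.0], [-9.0, -16.0, 117.0], [-15.0, -8.0, 118.0], [-16.0, -9.0, 123.0], [-14.0, -12.0, 119.0], [-12.0, -15.0, 116.0], [-19.0, -6.0, 118.0], [-18.0, -8.0, 120.0], [-17.0, -10.0, 120.0], [-16.0, -13.0, 120.0], [-21.0, -6.0, 114.0], [-21.0, -7.0, 119.0], [-20.0, -9.0, 120.0], [-19.0, -11.0, 119.0], [-24.0, -4.0, 115.0], [-24.0, -6.0, 118.0], [-24.0, -7.0, 120.0], [-22.0, -10.0, 118.0], [-21.0, -12.0, 117.0]]
side [[-4.0, -18.0, 118.0], [-2.0, -19.0, 119.0], [-0.0, -18.0, 117.0], [2.0, -17.0, 116.0], [-4.0, -17.0, 112.0], [-2.0, -19.0, 115.0], [-0.0, -18.0, 115.0], [2.0, -17.0, 114.0], [4.0, -16.0, 112.0], [-2.0, -17.0, 109.0], [0.0, -22.0, 116.0], [2.0, -19.0, 112.0], [4.0, -16.0, 109.0], [6.0, -16.0, 109.0], [0.0, -19.0, 108.0], [2.0, -19.0, 109.0], [4.0, -19.0, 109.0], [6.0, -18.0, 108.0], [2.0, -20.0, 106.0], [4.0, -19.0, 105.0], [2.0, -22.0, 106.0]]
```

View pics/c1.png

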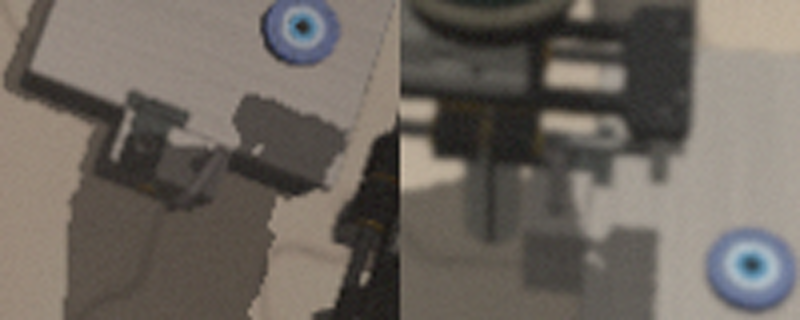

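The strap now lies flat over the padlock, with its eye at left crop pixel (145,145). The shackle is still swung out, with its bow at (205,180). Next I push the shackle.

```bash
python3 -m jog '[0.1,0,-0.1,0,0,0, 0.2,0,-0.2,0,0,0, 0.34,0,-0.3,0,0,0, 0.34,0,-0.33,0,0,0, 0.34,0,-0.33,0,0,0]'; python3 -m jog '[0,0,-0.04,0,0,0, 0,0,-0.08,0,0,0, 0,0,-0.12,0,0,0, 0,0,-0.16,0,0,0, 0,0,-0.20,0,0,0, 0,0,-0.24,0,0,0, 0,0,-0.265,0,0,0, 0,0,-0.265,0,0,0]'; python3 -c "
from h import *
plan(-30,-2,95);plan(-30,14,95)"
```

```text
time_s: 6.75
eef_pos: [0.5562, -0.1257, 0.0962]
ee_rot: [-133.1, 90.0, 116.6]
contact_force: [-0.1, -0.5, -0.0]
finger_gap: 0.0006
time_s: 7.55
eef_pos: [0.5699, -0.089, 0.0959]
ee_rot: [-169.8, 90.0, 79.8]
contact_force: [-0.3, 0.2, 0.4]
finger_gap: 0.0006
box TCP [-24.7   3.5  95.9] shift [ 0.006 -0.036  0.037] turn [ 0. -0.  0.] t 7.55
box TCP [-24.7   3.5  95.9] shift [ 0.006 -0.036 -0.07 ] turn [ 0. -0.  0.] t 7.55
```

```bash
python3 -m jog '[0,-0.05,0,0,0,0, 0,-0.05,-0.04,0,0,0, 0,-0.05,-0.07,0,0,0, 0,-0.03,-0.07,0,0,0, 0,0,-0.07,0,0,0, 0,0.02,-0.07,0,0,0, 0,0.04,-0.07,0,0,0, 0,0.05,-0.07,0,0,0]'; python3 -m jog '[0,0,0,0,0,0]';  python3 - <<'E'
from h import *
plan(-16.5,14,95)
for c in('top','side'):
    p,C=cloud(c); L=(C-np.r_[Q[1:],0])@np.c_[BX,BY,[0,0,1]]*1e3
    s=(L[...,2]>112)&(L[...,2]<127)&(L[...,1]<23)&(L[...,1]>-28)&(L[...,0]>-14)&(L[...,0]<30)
    print(c,L[s].round().tolist()[:40])
E
```

```text
time_s: 8.35
eef_pos: [0.5806, -0.0828, 0.0958]
ee_rot: [-108.1, 90.0, 141.4]
contact_force: [0.0, 0.6, -0.7]
finger_gap: 0.0008
time_s: 8.45
eef_pos: [0.5806, -0.0827, 0.0959]
ee_rot: [-118.3, 90.0, 131.2]
contact_force: [-0.5, -0.2, -0.3]
finger_gap: 0.0004
box TCP [-16.9  13.   95.9] shift [ 0.006  0.002 -0.006] turn [-0. -0.  0.] t 8.45
top []
side [[-1.0, 14.0, 120.0], [1.0, 13.0, 121.0], [3.0, 18.0, 115.0], [-3.0, 10.0, 122.0], [-1.0, 11.0, 121.0], [1.0, 12.0, 120.0], [4.0, 13.0, 119.0], [-13.0, 6.0, 123.0], [-11.0, 4.0, 125.0], [-9.0, 5.0, 124.0], [-7.0, 4.0, 126.0], [-4.0, 3.0, 127.0], [-3.0, 9.0, 119.0], [-0.0, 9.0, 120.0], [2.0, 9.0, 120.0], [4.0, 10.0, 120.0], [-13.0, 4.0, 121.0], [-11.0, 2.0, 125.0], [-9.0, 4.0, 122.0], [-6.0, 4.0, 123.0], [-4.0, 3.0, 124.0], [-2.0, 6.0, 120.0], [-0.0, 7.0, 120.0], [2.0, 5.0, 122.0], [4.0, 6.0, 121.0], [-13.0, 5.0, 117.0], [-11.0, 3.0, 119.0], [-9.0, 6.0, 116.0], [-6.0, 3.0, 120.0], [-4.0, 2.0, 121.0], [-2.0, 2.0, 122.0], [0.0, 2.0, 122.0], [2.0, 3.0, 121.0], [4.0, 4.0, 120.0], [-13.0, 4.0, 115.0], [-9.0, 5.0, 114.0], [-6.0, 5.0, 113.0], [-4.0, 3.0, 117.0], [-2.0, 0.0, 120.0], [0.0, 1.0, 120.0]]
```

Now I back off, raise the arm clear and check the angle.

```bash
python3 -m jog '[0,-0.05,0,0,0,0, 0,-0.3,0,0,0,0, 0,-0.6,0,0,0,0, -0.3,-0.7,0,0,0,0, -0.5,-0.7,0,0,0,0, -0.5,-0.7,0,0,0,0]'; python3 - <<'E'
from h import *
plan(0,0,130)
for c in('top','side'):
    p,C=cloud(c); L=(C-np.r_[Q[1:],0])@np.c_[BX,BY,[0,0,1]]*1e3
    s=(L[...,2]>114)&(L[...,2]<126)&(L[...,1]<30)&(L[...,1]>-30)&(L[...,0]>-20)&(L[...,0]<30)
    X=L[s]; print(c,len(X),X.mean(0).round(1))
    for y0 in range(-24,24,6):
        k=(X[:,1]>=y0)&(X[:,1]<y0+6); 
        if k.any(): print(y0+3,k.sum(),X[k,0].min().round(1),X[k,0].mean().round(1),X[k,0].max().round(1))
    print(ctrl.spot_in(c,'crown')[:1],ctrl.spot_in(c,'short_leg')[:1],ctrl.spot_in(c,'long_leg')[:1])
    cv2.imwrite(f'pics/{c}2.png',p[:,:,::-1])
print(w(0,0,116),w(0,18,71),w(0,-18,62))
a=cv2.imread('pics/top2.png')[160:240,380:480];b=cv2.imread('pics/side2.png')[240:320,300:400]
cv2.imwrite('pics/c2.png',cv2.resize(np.hstack([a,b]),(800,320),interpolation=cv2.INTER_CUBIC))
E
```

```text
time_s: 9.15
eef_pos: [0.4831, -0.0457, 0.1747]
ee_rot: [93.7, 89.7, -16.8]
contact_force: [-0.6, 0.0, -0.2]
finger_gap: 0.0005
box TCP [-121.1   13.7  174.7] shift [0.303 0.806 0.091] turn [-0.    -0.    -0.004] t 9.15
top 0 [nan nan nan]
[] [] [{'at': [0.6838, -0.0988, 0.0631], 'score': 0.91}]
side 52 [  1.8  -2.2 119. ]
-15 10 -0.5 3.1 5.9
-9 10 -1.0 2.0 5.6
-3 8 -1.5 2.2 5.0
3 12 -2.3 1.0 4.6
9 9 -2.5 1.2 3.9
15 2 -0.9 0.2 1.2
21 1 3.2 3.2 3.2
[{'at': [0.5832, -0.1101, 0.116], 'score': 0.55}] [{'at': [0.5926, -0.1105, 0.1184], 'score': 0.56}] [{'at': [0.6642, -0.1404, 0.0645], 'score': 0.97}]
[ 0.591786   -0.10086092  0.116     ] [ 0.59807483 -0.08399526  0.071     ] [ 0.58549716 -0.11772658  0.062     ]<stdin>:6: RuntimeWarning: Mean of empty slice.
  ret = um.true_divide(
```

View pics/c2.png

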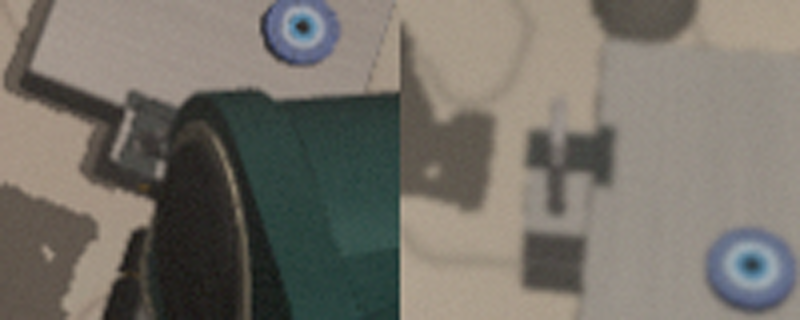

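```bash
python3 - <<'E'
from h import *
cr=np.array([[601,60],[583,285],[528,140],[524,285],[557,100],[554,205]]);uv=np.c_[300+(cr[:,0]-400)/4,240+cr[:,1]/4]
W=np.r_[ray('side',uv[:4],.062),ray('side',uv[4:],.116)]-np.r_[Q[1:],0]
print((W@np.c_[BX,BY]*1e3).round(1))
# lid front edge by gradient in the side depth-independent picture
g=cv2.imread('pics/side2.png',0)
plan(-30,14,95)
E
```

```text
[[ 20.5  86.4]
 [ 21.1 -64.4]
 [-16.5  25.5]
 [ -9.9 -67.7]
 [ -0.3  14.6]
 [  3.7 -52.1]]
box TCP [-122.4   13.1  170.2] shift [ 0.5    0.617 -0.006] turn [-0.     0.     0.001] t 9.55
```

```bash
python3 -m jog '[0.3,0.1,0,0,0,0, 0.5,0.3,0,0,0,0, 0.5,0.5,0,0,0,0, 0.5,0.617,0,0,0,0, 0.5,0.65,0,0,0,0, 0.5,0.69,0,0,0,0, 0.5,0.72,0,0,0,0, 0.5,0.72,0,0,0,0]'; python3 -c "
from h import *
plan(-14.5,14,95)"; python3 -m jog '[0,-0.05,0,0,0,0, 0,-0.3,0,0,0,0, 0,-0.6,0,0,0,0, -0.3,-0.7,0,0,0,0, -0.5,-0.7,0,0,0,0, -0.5,-0.7,0,0,0,0]'; python3 - <<'E'
from h import *
for c in('side',):
    p,C=cloud(c); L=(C-np.r_[Q[1:],0])@np.c_[BX,BY,[0,0,1]]*1e3
    s=(L[...,2]>114)&(L[...,2]<126)&(L[...,1]<30)&(L[...,1]>-30)&(L[...,0]>-20)&(L[...,0]<30)
    X=L[s]; print(c,len(X),X.mean(0).round(1),np.polyfit(X[:,1],X[:,0],1))
    for y0 in range(-24,24,6):
        k=(X[:,1]>=y0)&(X[:,1]<y0+6); 
        if k.any(): print(y0+3,k.sum(),X[k,0].min().round(1),X[k,0].mean().round(1),X[k,0].max().round(1))
plan(1.5,0,130)
E
```

```text
time_s: 10.35
eef_pos: [0.5831, -0.0836, 0.096]
ee_rot: [-129.5, 90.0, 120.1]
contact_force: [0.5, 0.4, 0.5]
finger_gap: 0.0003
box TCP [-14.2  13.2  96. ] shift [ 0.007 -0.002 -0.005] turn [-0. -0.  0.] t 10.35
time_s: 10.95
eef_pos: [0.4856, -0.0467, 0.1748]
ee_rot: [91.0, 89.7, -19.4]
contact_force: [0.5, -1.5, -0.2]
finger_gap: 0.0005
side 51 [  2.9  -2.3 119.3] [0.03494147 3.00947859]
-15 11 -0.7 2.5 5.7
-9 11 -1.1 2.6 5.4
-3 8 0.3 2.6 5.0
3 9 0.0 3.8 6.7
9 7 -0.4 2.6 6.2
15 5 1.2 3.9 5.7
box TCP [-118.9   13.2  172.8] shift [0.288 0.802 0.088] turn [-0.     0.    -0.002] t 11.0
```

```bash
python3 -m jog '[0,0.3,0.03,0,0,0, 0,0.6,0.06,0,0,0, 0,0.8,0.09,0,0,0, 0,0.8,0.09,0,0,0, 0.15,0.8,0.09,0,0,0, 0.3,0.8,0.09,0,0,0, 0.32,0.8,0.09,0,0,0, 0.32,0.8,0.09,0,0,0]'; python3 -c "
from h import *
plan(1.5,0,121)"
```

```text
time_s: 11.8
eef_pos: [0.5917, -0.1011, 0.1225]
ee_rot: [-85.6, 89.9, 164.0]
contact_force: [-0.3, -0.6, -0.2]
finger_gap: 0.0002
box TCP [  0.   -0.2 122.5] shift [ 0.01   0.01  -0.002] turn [-0.     0.     0.001] t 11.8
```

```bash
python3 -m jog '[0.01,0.01,0,0,0,0, 0.02,0.01,0,0,0,0, 0.03,0.01,0,0,0,0, 0.04,0.01,0,0,0,0, 0.045,0.01,0,0,0,0, 0.05,0.01,0,0,0,0, 0.05,0.01,0,0,0,0]'; python3 -m jog '[0.005,0,0,0,0,0,0.01,0,0,0,0,0]';python3 -m jog '[0.005,0,0,0,0,0,0.01,0,0,0,0,0]'
```

```text
time_s: 12.5
eef_pos: [0.5941, -0.102, 0.1155]
ee_rot: [118.1, 90.0, 7.7]
contact_force: [1.9, 0.2, 3.7]
finger_gap: 0.0001
time_s: 12.7
eef_pos: [0.594, -0.1021, 0.114]
ee_rot: [125.2, 90.0, 14.7]
contact_force: [1.0, 0.9, 3.7]
finger_gap: 0.0004
time_s: 12.9
eef_pos: [0.594, -0.102, 0.1124]
ee_rot: [171.2, 90.0, 60.7]
contact_force: [1.1, 0.1, 4.4]
finger_gap: 0.0004
```

```bash
python3 -m jog '[0.005,0,0,0,0,0,0.01,0,0,0,0,0]';python3 -m jog '[0.005,0,0,0,0,0,0.01,0,0,0,0,0]'|grep -E 'pos|force'
```

```text
time_s: 13.1
eef_pos: [0.594, -0.102, 0.111]
ee_rot: [137.9, 90.0, 27.4]
contact_force: [1.2, -0.1, 5.6]
finger_gap: 0.0006
eef_pos: [0.5941, -0.1021, 0.1096]
contact_force: [1.8, -0.4, 7.7]
```

```bash
python3 -m jog '[0.003,0,0,0,0,0,0.006,0,0,0,0,0]'|grep -E 'pos|force';python3 -m jog '[0.003,0,0,0,0,0,0.006,0,0,0,0,0]'|grep -E 'pos|force'
```

```text
eef_pos: [0.5941, -0.1021, 0.1088]
contact_force: [1.0, 0.1, 7.2]
eef_pos: [0.5941, -0.1021, 0.1079]
contact_force: [0.4, -0.1, 7.6]
```

```bash
ck(){ awk '/eef_pos/{z=$4}/contact_force/{f=$4}END{gsub(/]/,"",z);gsub(/]/,"",f);print z,f;exit !(f>5.5&&f<10.6)}'; }
python3 -m jog '[0.002,0,0,0,0,0,0.004,0,0,0,0,0]'|ck && python3 -m jog '[0.002,0,0,0,0,0,0.004,0,0,0,0,0]'|ck && python3 -m jog '[0.002,0,0,0,0,0,0.004,0,0,0,0,0]'|ck && python3 -m jog '[0.002,0,0,0,0,0,0.004,0,0,0,0,0]'|ck && python3 -m jog '[0.002,0,0,0,0,0,0.004,0,0,0,0,0]'|ck && python3 -m jog '[0.002,0,0,0,0,0,0.004,0,0,0,0,0]'|ck && python3 -m jog '[0.002,0,0,0,0,0,0.004,0,0,0,0,0]'|ck && python3 -m jog '[0.002,0,0,0,0,0,0.004,0,0,0,0,0]'|ck
```

```text
0.1073 8.2
```

```bash
ck(){ awk '/eef_pos/{z=$4}/contact_force/{f=$4}END{z+=0;f+=0;print z,f;exit !(f>5.5&&f<10.6)}'; }
python3 -m jog '[0.002,0,0,0,0,0,0.004,0,0,0,0,0]'|ck && python3 -m jog '[0.002,0,0,0,0,0,0.004,0,0,0,0,0]'|ck && python3 -m jog '[0.002,0,0,0,0,0,0.004,0,0,0,0,0]'|ck && python3 -m jog '[0.002,0,0,0,0,0,0.004,0,0,0,0,0]'|ck && python3 -m jog '[0.002,0,0,0,0,0,0.004,0,0,0,0,0]'|ck && python3 -m jog '[0.002,0,0,0,0,0,0.004,0,0,0,0,0]'|ck && python3 -m jog '[0.002,0,0,0,0,0,0.004,0,0,0,0,0]'|ck && python3 -m jog '[0.002,0,0,0,0,0,0.004,0,0,0,0,0]'|ck
```

```text
0.1067 7
0.1061 8.7
0.1052 4.5
```

```bash
python3 -m jog '[0,0,0,0,0,0]'|grep -E 'pos|force'; python3 -m jog '[0.002,0,0,0,0,0,0.003,0,0,0,0,0]'|grep -E 'pos|force'
```

```text
eef_pos: [0.5939, -0.1021, 0.1052]
contact_force: [1.3, -0.6, 3.1]
eef_pos: [0.594, -0.1021, 0.1048]
contact_force: [1.4, -0.2, 6.0]
```

```bash
python3 -m jog '[-0.01,0,0,0,0,0,-0.02,0,0,0,0,0]'|grep -E 'pos|force'; python3 -m jog '[-0.01,0,0,0,0,0,-0.02,0,0,0,0,0,-0.02,0,0,0,0,0]'|grep -E 'pos|force'
```

```text
eef_pos: [0.5934, -0.102, 0.1074]
contact_force: [0.6, 0.8, 0.0]
eef_pos: [0.5939, -0.102, 0.1109]
contact_force: [-0.2, -0.0, 0.2]
```

No force at z = 0.111, so the shackle is not following the tool up: it has locked. Next I retreat and check with the cameras.

```bash
python3 -m jog '[-0.2,0,0,0,0,0, -0.5,0,0,0,0,0, -0.6,-0.2,0,0,0,0, -0.6,-0.5,0,0,0,0, -0.6,-0.8,0,0,0,0, -0.6,-1,0,0,0,0, -0.6,-1,0,0,0,0]'|grep -E 'time|pos|force'; python3 -m jog '[0,0,0.3,0,0,0,0,0,0.6,0,0,0,0,0,0.9,0,0,0,0,0,0.9,0,0,0]'|grep -E 'time|pos|force'; python3 - <<'E'
from h import *
p,C=cloud('top'); cv2.imwrite('pics/top3.png',p[:,:,::-1]); p2,C2=cloud('side'); cv2.imwrite('pics/side3.png',p2[:,:,::-1])
for C in(C,C2):
    L=(C-np.r_[Q[1:],0])@np.c_[BX,BY,[0,0,1]]*1e3
    s=(L[...,2]>85)&(L[...,2]<130)&(abs(L[...,1])<30)&(L[...,0]>-25)&(L[...,0]<30); X=L[s]; k=abs(X[:,1])<9
    print(len(X),np.median(X[k],0).round(1),X[:,2].max().round(1))
for c in('top','side'): print(c,[(n,[np.round(r['at'],3).tolist() for r in ctrl.spot_in(c,n)[:1]]) for n in('jar_center','brush_center','charm_center')])
cv2.imwrite('pics/c3.png',cv2.resize(np.hstack([p[150:250,340:490,::-1],p2[220:320,290:440,::-1]]),(798,266),interpolation=cv2.INTER_CUBIC))
E
```

```text
time_s: 16.0
eef_pos: [0.4507, -0.0487, 0.2011]
contact_force: [0.8, -0.1, 0.2]
time_s: 16.4
eef_pos: [0.4044, -0.181, 0.2008]
contact_force: [0.2, 1.3, -0.1]
65 [  2.    0.2 103.6] 106.9
71 [  2.8  -0.4 105.5] 110.5
top [('jar_center', [[0.682, 0.059, 0.074]]), ('brush_center', [[0.586, -0.289, 0.037]]), ('charm_center', [[0.664, -0.117, 0.063]])]
side [('jar_center', [[0.686, 0.034, 0.068]]), ('brush_center', [[0.588, -0.303, 0.037]]), ('charm_center', [[0.674, -0.185, 0.075]])]
```

View pics/c3.png

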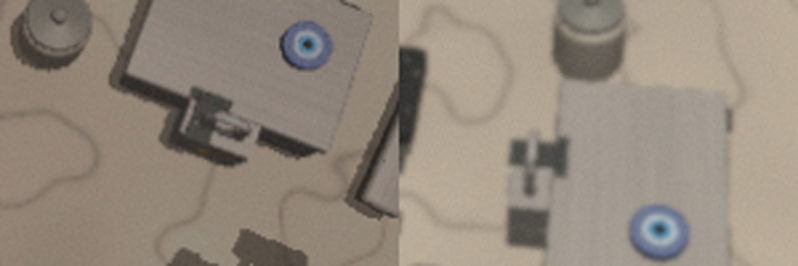

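Both views show the shackle down over the flat strap: left crop (230,125), right crop (532,165). The crown top is at about 105 mm, down from 120 mm, and the bystanders are where they were.

```bash
python3 -c "
from bench import ctrl
print(ctrl.job_done())"
```

```text
the job is handed in; nothing more can be done
None
```

The key box is locked and the job is handed in, at about 17 s of the 56 s allowed. I folded the strap flat, swung the shackle round over the eye, and pressed it down slowly until it clicked.

- **Strap:** The picture taken after folding shows it flat with its eye over the hole. I pressed it flat with about 20 N, but the 16 N limit you gave was for the shackle, not the strap.
- **Shackle angle:** My first push left it about 0.08 rad short, so I pushed again. It then measured about −0.02 to −0.03 rad, with about 0.03 rad of uncertainty.
- **Click:** The force climbed to about 8.7 N, then dropped to 3 to 4.5 N at roughly 14 to 15 mm depth. One further push of 0.4 mm gave 6 N. No reading while pressing the shackle went above 8.7 N, though force was only read at the end of each 0.1 to 0.2 s step.
- **Stays down:** On backing off, the force fell to zero by about 2.6 mm of rise and stayed there. Both cameras then put the crown top at about 104 to 106 mm, against 120 mm before pressing.
- **Bystanders:** The jar and brush are where they were in both cameras, within about 6 mm. The side camera and the picture show the charm unmoved. The top camera's network put the charm's point on the lid instead, which I took as a false report. I did not re-measure the trays; the arm stayed well away from them.

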